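# Show the solder-paste jar to the bench scanner

### The arm

A 7-joint arm with a two-finger parallel gripper is mounted at the origin on the work surface. World frame = base frame: x ahead of the robot, y to its left, z up, the work surface at z = 0. Lengths are in m, angles in rad, forces in N, time in s.
With the tool pointing down it reaches from about 0.35 to 0.9 m from the base axis. Payload 7.2 kg.
Tool frame: the origin (TCP) lies at the very end of the fingers, on their centre line; the grasp point (between the pads) lies 19 mm behind it (bot.hold_point_z is the distance from the TCP to the grasp point, in m); z points along the fingers, y is the line along which they close (so a half turn about z gives the same grasp; the last joint's range is limited). The gripper opens to 88 mm and grips with 3 to 60 N. Pads are 20 mm wide; open, the fingers measure 115 mm over their backs; the gripper's body (75 mm by 178 mm) begins 61 mm behind the grasp point.
Start: joints at [-1.197, 0.411, -0.013, 1.596, 0.006, 1.134, -0.082], TCP at [0.267, 0.565, 0.223] pointing down, gripper open.
Joint ranges: [-2.95, 2.95], [-0.29, 1.99], [-1.47, 1.44], [0.14, 2.54], [-1.03, 4.17], [0.13, 1.85], [-2.86, 2.86]. Speed limits (rad/s): [2.39, 2.39, 3.01, 3.01, 3.14, 3.14, 3.14].

### API

Orientations are given as a rotation vector (axis times angle).
In Python, from rig import bot, eyes, order gives the robot as it stands.
- The arm moves only by the shell command python3 -m handwheel 'ROWS' [FORCE]. ROWS is JSON, a list of rows, each a list of 5 numbers: the opening, from 0 (shut) to 1 (fully open), then the shift along the tool's x, y, z in m, then the turn about the tool's z in units of 5 degrees (1.0 is 5 degrees). In form: [[grip, tx, ty, tz, spin], ...]. A call has 1 to 10 rows; each row is the pose to reach, as a shift and turn from the pose commanded when the call began, along the tool's axes at that moment; what a row does not reach only later rows make up. A row lasts 1/8 s, in which the tool goes at most 62.5 mm and 10.7 degrees, less where a joint would pass 70% of its speed; a pose out of reach is approached as far as the arm can. A call with a gripper value outside its range is refused whole. The fingers move at their own pace and stop on an object; FORCE is the grip in N (left out, the last holds). Time passes only in rows, so rows that repeat a pose let the fingers close. It gives the time, the measured TCP pose, the force, the opening and the grip force at its end, in the units of the state.
- bot.get_state(): the state, without advancing time (a new reading comes with each control period).
- eyes.read_camera(name): name is "side" or "top" or "wrist"; returns (picture, depth): 420x560x3 uint8, blue, green, red; 420x560 float32, m along the optical axis (not along the pixel's ray), 0 where there is no reading.
- eyes.camera_model(name): a dict with "K" (3x3 intrinsics, pixels), "dist" ([k1, k2, p1, p2, k3] as OpenCV has them; the pictures are not rectified), "world_to_cam" (4x4, takes a point from world to camera coordinates). Camera axes: x right, y down, z forward; pixel columns grow to the right and rows downward; lengths in m; the calibration is good to about 2 mm. A picture is of the moment at which its call begins: read the wrist's pose just before it. camera_model takes no time and is no camera call; for the wrist camera it gives the pose at the moment of the call.
- order.finish_job(): hands the job in; it is judged then, once.
The state is a dict: "t": time; "qpos": joint angles; "joint_velocities": joint speeds; "joint_torque": joint torques, N m; "eef_pos": TCP position; "tool_rot": TCP orientation; "contact_force": force on the tool from outside, world axes, zero at the start; "moment": the same for the moment, N m; "finger_gap": finger opening in m; "grasp_force": force on a finger pad.
Only numpy, scipy, OpenCV 4.12 (cv2) and the standard library are available. Lean on these libraries where they do the work, as an engineer would, in place of code of your own. Each camera call takes 0.05 s, during which the arm holds its last target. There are 200 camera calls.

### The job

Check in the green solder-paste jar: pick it up and stand it upright in the middle of the yellow pad of the bench scanner, turned so that its white label squarely faces the red scanner window. Set it down rather than dropping it, let go, and leave the orange and the blue jar where they stand.

Things in the scene. Friction and masses are not known exactly. Their poses are not given: they have to be found in the camera images.
- paste_jar: The jar to scan: loose rigid upright cylinder, 48 mm across, 64 mm tall, about 0.2 kg, green with a black lid (top 18 mm, same diameter). White label with bar code on about 75 deg of its side; a 10 mm white strip runs from the label up over the lid to its centre, so from above it points to the label side. Origin: centre of underside; z up; +x from the axis out through the label's middle.
- scanner: Fixed bench scanner: white plate 215 x 120 x 6 mm with a grey housing at one end (60 mm deep, 100 wide, 78 above the plate) whose red window looks along the plate over a flat yellow round pad 68 mm across. Origin: on the plate's top, at the foot of the window's middle; z up; +x out of the window; pad centre 100 mm along +x at that level. Housing on the -x side; plate ends at x = 150 mm.
- flux_jar: A loose upright jar of the same shape and size as the green one (48 mm across, 64 mm tall, about 0.2 kg), orange with a black lid and the same white label and strip; a bystander. Origin: centre of its underside.
- epoxy_jar: A loose upright jar of the same shape and size as the green one (48 mm across, 64 mm tall, about 0.2 kg), blue with a black lid and the same white label and strip; a bystander. Origin: centre of its underside.
There are look-alikes about, which are no part of the job. What is shaped like the paste_jar but turquoise is not meant.

How it is judged:
At the end, for the whole second after the job is handed in: Green jar at rest, upright (6 deg) on the plate, released, its axis within 15 mm of the pad's centre along and across the plate, label towards the window, within 15 deg of opposite to the scanner's +x; orange and blue jars upright within 20 mm of their starts (x of paste_jar in the frame of scanner between 0.085 and 0.115 m and y of paste_jar in the frame of scanner between -0.015 and 0.015 m and z of paste_jar in the frame of scanner between -0.004 and 0.004 m and angle between each of paste_jar, flux_jar, epoxy_jar's own z axis and vertical below 0.1 rad and angle between the x axis of paste_jar and the x axis of scanner, either way round below 0.262 rad and x of scanner in the frame of paste_jar above 0.05 m and linear speed of paste_jar below 0.02 m/s and angular speed of paste_jar below 0.1 rad/s and distance of each of flux_jar, epoxy_jar from where it was at the start of the episode below 0.02 m); the robot touches nothing.
It fails at once if the orange or the blue jar is moved more than 20 mm or tipped (distance of any of flux_jar, epoxy_jar from where it was at the start of the episode above 0.02 m or angle between any of flux_jar, epoxy_jar's own z axis and vertical above 0.35 rad).
It fails at once if the green jar is tipped over by more than 45 degrees (angle between paste_jar's own z axis and vertical above 0.785 rad).
It fails at once if the green jar is dropped (falls free, faster than 0.6 m/s, as from some 20 mm) (contact force between the fingers and paste_jar below 0.2 N and linear speed of paste_jar above 0.6 m/s).
It also fails if it takes over 32 s, if anything falls off the work surface, if the arm or the gripper's body presses on something with over 40 N, if the wrist force passes 120 N, or if a joint passes its speed limit or range.

## Working session

There is one attempt and no reset: what is moved stays moved. The work goes in short steps, Python scripts to look and compute and a shell command to move; the robot and the scene stay as the last step left them, time stands still between calls to the robot, and variables do not carry over. Pictures are saved under pics/ and viewed, at most 10 in all, crops included, and the job is handed in when it is done.

```bash
mkdir -p pics; cat > h.py <<'E'
import numpy as np, cv2
from rig import bot, eyes, order
from scipy.spatial.transform import Rotation as R
def ray_plane(m,uv,z):
    uv=np.asarray(uv,float).reshape(-1,1,2)
    n=cv2.undistortPoints(uv,np.array(m["K"]),np.array(m["dist"])).reshape(-1,2)
    T=np.linalg.inv(np.array(m["world_to_cam"]))
    d=np.c_[n,np.ones(len(n))]@T[:3,:3].T; o=T[:3,3]
    return o+d*((z-o[2])/d[:,2])[:,None]
def cloud(m,depth):
    h,w=depth.shape; v,u=np.mgrid[:h,:w]
    n=cv2.undistortPoints(np.c_[u.ravel(),v.ravel()].astype(float).reshape(-1,1,2),np.array(m["K"]),np.array(m["dist"])).reshape(-1,2)
    T=np.linalg.inv(np.array(m["world_to_cam"])); d=depth.reshape(-1,1)
    P=np.c_[n*d,d]@T[:3,:3].T+T[:3,3]
    return P.reshape(h,w,3)
E
python3 - <<'E'
from h import *
s=bot.get_state(); print(s["t"],s["eef_pos"],R.from_rotvec(s["tool_rot"]).as_matrix().round(3))
for n in("top","side"):
    m=eyes.camera_model(n); p,d=eyes.read_camera(n)
    cv2.imwrite(f"pics/{n}0.png",p); np.savez(f"{n}0.npz",p=p,d=d); print(n,np.linalg.inv(m["world_to_cam"]).round(3).tolist())
E
```

```text
0.0 [0.26704914 0.56452929 0.22182394] [[-0.904  0.427 -0.001]
 [ 0.427  0.904 -0.001]
 [-0.    -0.002 -1.   ]]
top [[-0.006, -0.988, 0.154, 0.409], [-1.0, 0.01, 0.027, -0.026], [-0.028, -0.154, -0.988, 0.8], [0.0, 0.0, 0.0, 1.0]]
side [[-0.981, -0.123, 0.152, 0.415], [-0.195, 0.689, -0.698, 0.582], [-0.018, -0.714, -0.699, 0.6], [0.0, 0.0, 0.0, 1.0]]
```

View pics/top0.png

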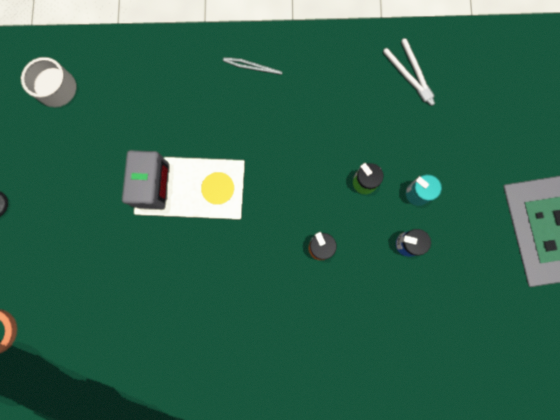

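View pics/side0.png

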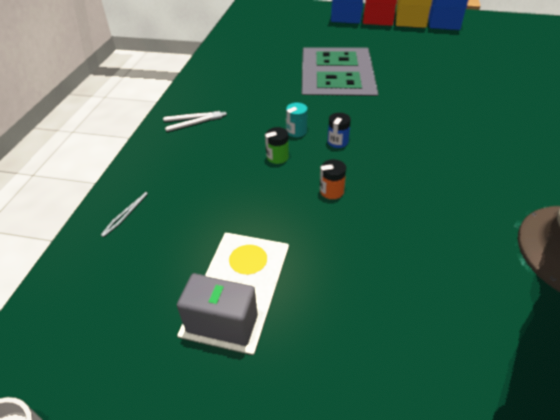

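Top view: green jar with a black lid at (369,178), a turquoise look-alike at (424,190), orange at (321,246), blue at (413,243). The yellow pad is at (217,188), with the red window at (163,183) left of it. The green body with the black lid fits the description, and the turquoise one is excluded. Next I measure and take a confirming crop.

```bash
python3 - <<'E'
from h import *
z=np.load("top0.npz"); p,d=z["p"],z["d"]; m=eyes.camera_model("top"); P=cloud(m,d)
hsv=cv2.cvtColor(p,cv2.COLOR_BGR2HSV)
def cl(c,r=26): 
    k=np.zeros(d.shape,np.uint8); cv2.circle(k,c,r,255,-1); return k>0
for n,c in dict(green=(369,178),turq=(424,190),orange=(321,246),blue=(413,243)).items():
    top=cl(c)&(P[...,2]>.057)&(P[...,2]<.072)
    q=P[top]; (cx,cy),r=cv2.minEnclosingCircle(q[:,:2].astype(np.float32))
    st=top&(hsv[...,1]<90)&(hsv[...,2]>130)
    vu=np.argwhere(st)[:,::-1]; sp=ray_plane(m,vu,.064)[:,:2]; c0=np.array([cx,cy])
    v=sp.mean(0)-c0
    print(n,top.sum(),"z",np.median(q[:,2]).round(4),"c",c0.round(4),q[:,:2].mean(0).round(4),"r",round(r,4),"strip",len(vu),v.round(4),"yaw",np.degrees(np.arctan2(v[1],v[0])).round(1))
yel=(cv2.inRange(hsv,(20,120,120),(35,255,255))>0)&cl((217,188),40)
e=cv2.fitEllipse(max(cv2.findContours(yel.astype(np.uint8),0,1)[0],key=len))
print("pad",e,ray_plane(m,e[0],.006),np.median(P[yel][:,2]))
y=np.argwhere(yel)[:,::-1]; print("pad mean",ray_plane(m,y,.006).mean(0), np.ptp(ray_plane(m,y,.006),axis=0))
wh=((hsv[...,1]<60)&(hsv[...,2]>150)|yel); k=np.zeros_like(wh);k[145:228,165:255]=1; wh&=k
w=ray_plane(m,np.argwhere(wh)[:,::-1],.006)[:,:2].astype(np.float32)
print("plate",cv2.minAreaRect(w)); print(cv2.boxPoints(cv2.minAreaRect(w)))
red=cv2.inRange(hsv,(0,120,80),(10,255,255))>0; red|=cv2.inRange(hsv,(170,120,80),(180,255,255))>0; red&=cl((163,183),30)
print("red",red.sum(),P[red].mean(0), np.ptp(P[red],axis=0))
cr=p[130:270,290:460]; cv2.imwrite("pics/crop.png",cv2.resize(cr,None,fx=4,fy=4,interpolation=cv2.INTER_CUBIC))
E
```

```text
green 523 z 0.0647 c [ 0.5865 -0.1745] [ 0.5855 -0.1743] r 0.0241 strip 81 [0.0112 0.0063] yaw 29.3
turq 550 z 0.0646 c [ 0.5625 -0.278 ] [ 0.5614 -0.2771] r 0.0245 strip 86 [0.0094 0.0086] yaw 42.5
orange 546 z 0.0645 c [ 0.4567 -0.0844] [ 0.4563 -0.0842] r 0.0244 strip 88 [0.0118 0.0049] yaw 22.6
blue 571 z 0.0646 c [ 0.4624 -0.2534] [ 0.4622 -0.2528] r 0.0243 strip 99 [0.0039 0.0121] yaw 72.1
pad ((217.2643585205078, 187.86671447753906), (30.15219497680664, 31.212032318115234), 68.17498016357422) [[0.57814237 0.12072831 0.006     ]] 0.006979559175465777
pad mean [0.57818199 0.12075481 0.006     ] [0.06188962 0.06296205 0.        ]
plate ((0.5798298120498657, 0.1507730633020401), (0.16365189850330353, 0.12204287946224213), 86.87085723876953)
[[0.5144327  0.07240007]
 [0.6362937  0.06573815]
 [0.6452269  0.22914606]
 [0.5233659  0.23580799]]
red 103 [0.5824781  0.21791762 0.04742836] [0.05362513 0.00464302 0.02492838]
```

View pics/crop.png

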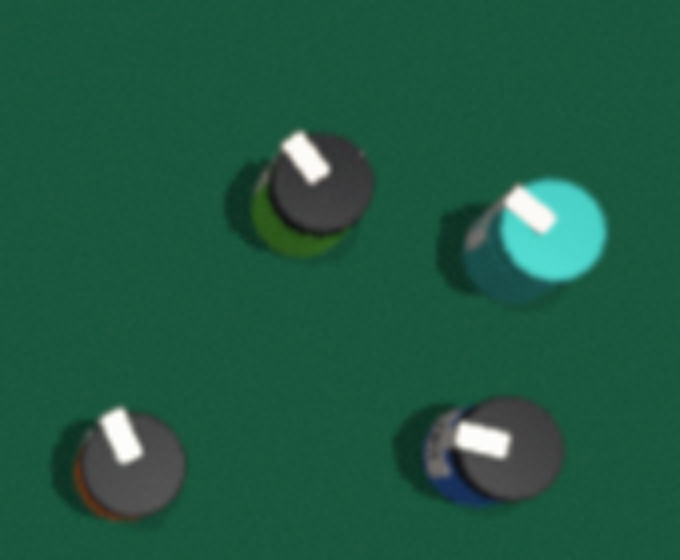

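The crop shows the green body under a black lid at crop (320,185), which is top-image (370,176), with the strip end at (292,140). That is the jar to take. The sizes check out: lid radius 24 mm, top at z 64.7 mm, plate width 122 mm. Now I go above it with spin +17 units, so the closing axis is at about -20°.

```bash
python3 -m handwheel '[[1,-0.06,-0.05,0,1.7],[1,-0.11,-0.1,0,3.4],[1,-0.16,-0.15,0,5.1],[1,-0.21,-0.19,0,6.8],[1,-0.26,-0.23,0,8.5],[1,-0.31,-0.27,0,10.2],[1,-0.36,-0.31,0,11.9],[1,-0.41,-0.355,0,13.6],[1,-0.46,-0.4,0,15.3],[1,-0.5,-0.44,0,17]]'
python3 - <<'E'
from h import *
s=bot.get_state(); M=R.from_rotvec(s["tool_rot"]).as_matrix(); print(s["t"],s["eef_pos"],M.round(3).tolist(),s["qpos"])
print(M.T@(np.array([.5865,-.1745,.2])-s["eef_pos"]))
E
```

```text
t: 1.35
eef_pos: [0.5165, -0.0097, 0.2227]
tool_rot: [-2.582, -1.789, -0.001]
contact_force: [1.1, 0.0, 0.3]
finger_gap: 0.0877
grasp_force: 0.0
1.35 [ 0.51649878 -0.00966128  0.22265808] [[0.351, 0.936, 0.0], [0.936, -0.351, 0.0], [0.0, 0.0, -1.0]] [-0.53231345  0.23944824  0.55012512  1.88521262 -0.14328006  1.05536912
 -0.28296933]
[-0.12975237  0.1234397   0.02263463]
```

```bash
python3 -m handwheel '[[1,-0.04,0.04,0,0],[1,-0.08,0.08,0.01,0],[1,-0.12,0.115,0.02,0],[1,-0.12,0.115,0.02,0],[1,-0.12,0.115,0.02,0],[1,-0.12,0.115,0.02,0]]'
python3 - <<'E'
from h import *
s=bot.get_state(); M=R.from_rotvec(s["tool_rot"]).as_matrix(); print(s["t"],s["eef_pos"],M.round(3).tolist())
print(M.T@(np.array([.5865,-.1745,.026])-s["eef_pos"]))
m=eyes.camera_model("wrist"); p,d=eyes.read_camera("wrist"); cv2.imwrite("pics/w1.png",p); np.savez("w1.npz",p=p,d=d,K=m["K"],dist=m["dist"],world_to_cam=m["world_to_cam"])
E
```

```text
t: 2.1
eef_pos: [0.5823, -0.1586, 0.2027]
tool_rot: [-2.576, -1.797, -0.001]
contact_force: [-0.0, -0.2, -0.3]
finger_gap: 0.0881
grasp_force: 0.0
2.1 [ 0.58226091 -0.15863202  0.20274949] [[0.345, 0.939, 0.0], [0.939, -0.345, 0.001], [0.001, -0.0, -1.0]]
[-0.01358911  0.00950433  0.17673468]
```

View pics/w1.png

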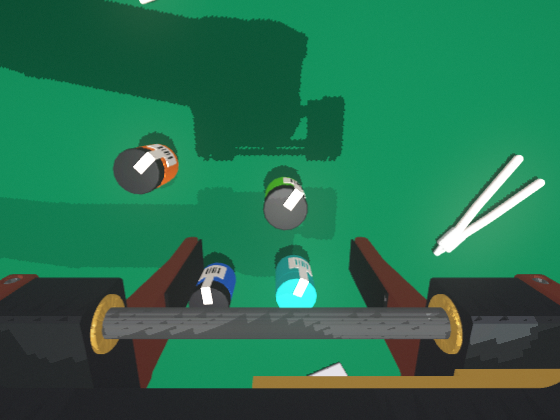

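The wrist view shows the green lid at (286,207) with its strip at (293,197), the turquoise jar at (296,290) and orange at (140,170). I measure its centre and label yaw from here.

```bash
python3 - <<'E'
from h import *
m=z=np.load("w1.npz"); p,d=z["p"],z["d"]; P=cloud(m,d); hsv=cv2.cvtColor(p,cv2.COLOR_BGR2HSV)
k=np.zeros(d.shape,np.uint8); cv2.circle(k,(286,205),34,255,-1)
top=(k>0)&(P[...,2]>.06)&(P[...,2]<.07); q=P[top]
(c),r=cv2.minEnclosingCircle(q[:,:2].astype(np.float32)); print(top.sum(),np.median(q[:,2]),c,r,q.mean(0))
st=top&(hsv[...,1]<70)&(hsv[...,2]>170); s=ray_plane(m,np.argwhere(st)[:,::-1],.064)[:,:2]
rc=cv2.minAreaRect(s.astype(np.float32)); v=s.mean(0)-c
ev=np.linalg.svd(s-s.mean(0))[2][0]; ev*=np.sign(ev@v)
print(len(s),rc,"mean yaw",np.degrees(np.arctan2(v[1],v[0])),"axis yaw",np.degrees(np.arctan2(ev[1],ev[0])))
S=bot.get_state(); M=R.from_rotvec(S["tool_rot"]).as_matrix()
print(M.T@(np.r_[c,.026]-S["eef_pos"]))
E
```

```text
1515 0.06433033929212312 (0.5864811539649963, -0.17322847247123718) 0.024360226467251778 [ 0.58652052 -0.17282788  0.0642943 ]
235 ((0.5975618958473206, -0.1670364886522293), (0.023323841392993927, 0.013633036985993385), 26.52145767211914) mean yaw 29.385489080246256 axis yaw 34.98196870183356
[-0.01245894  0.00888485  0.17688713]
```

Both views agree on the centre (0.5865, -0.173) and a label yaw of about 30°. Now I descend and grip.

```bash
python3 -m handwheel '[[1,-0.0125,0.009,0.03,0],[1,-0.0125,0.009,0.06,0],[1,-0.0125,0.009,0.09,0],[1,-0.0125,0.009,0.115,0],[1,-0.0125,0.009,0.135,0],[1,-0.0125,0.009,0.15,0],[1,-0.0125,0.009,0.165,0],[1,-0.0125,0.009,0.176,0],[1,-0.0125,0.009,0.176,0]]' 20 && python3 -m handwheel '[[0.7,0,0,0,0],[0.6,0,0,0,0],[0.5,0,0,0,0],[0.3,0,0,0,0],[0.3,0,0,0,0],[0.3,0,0,0,0],[0.3,0,0,0,0]]' 20
```

```text
t: 3.28
eef_pos: [0.5859, -0.1751, 0.0259]
tool_rot: [-2.578, -1.794, 0.001]
contact_force: [-0.2, 0.5, -1.1]
finger_gap: 0.0876
grasp_force: 0.0
t: 4.15
eef_pos: [0.5865, -0.1752, 0.0268]
tool_rot: [2.578, 1.795, 0.0]
contact_force: [0.2, 0.5, 3.0]
finger_gap: 0.0477
grasp_force: 20.0
```

```bash
python3 -m handwheel '[[0.3,0,0,-0.01,0],[0.3,0,0,-0.03,0],[0.3,0,0,-0.05,0],[0.3,0,0,-0.07,0],[0.3,0,0,-0.09,0],[0.3,0,0,-0.1,0],[0.3,0,0,-0.1,0]]'
python3 - <<'E'
from h import *
s=bot.get_state(); M=R.from_rotvec(s["tool_rot"]).as_matrix(); print(s["eef_pos"],s["grasp_force"],np.degrees(np.arctan2(M[1,1],M[0,1])))
print(M.T@(np.array([.578,.120,.126])-s["eef_pos"]))
E
```

```text
t: 5.03
eef_pos: [0.5868, -0.1752, 0.1275]
tool_rot: [2.578, 1.795, 0.002]
contact_force: [-0.0, 0.0, -1.6]
finger_gap: 0.0476
grasp_force: 20.0
[ 0.58675411 -0.17520388  0.12747007] 19.99977797269821 -20.305193162291186
[ 0.27382069 -0.11065373  0.00145198]
```

```bash
python3 -m handwheel '[[0.3,0.03,-0.012,0,-1.2],[0.3,0.065,-0.026,0,-2.6],[0.3,0.1,-0.04,0,-4],[0.3,0.135,-0.055,0,-5.4],[0.3,0.17,-0.069,0,-6.8],[0.3,0.205,-0.083,0,-8.2],[0.3,0.235,-0.095,0,-9.6],[0.3,0.26,-0.105,0,-10.6],[0.3,0.274,-0.111,0,-11.3],[0.3,0.274,-0.111,0,-11.3]]' && python3 -m handwheel '[[0.3,0,0,0,0],[0.3,0,0,0,0],[0.3,0,0,0,0]]'
python3 - <<'E'
from h import *
s=bot.get_state(); M=R.from_rotvec(s["tool_rot"]).as_matrix(); print(s["eef_pos"],np.degrees(np.arctan2(M[1,1],M[0,1])),s["qpos"])
print(M.T@(np.array([.578,.120,.126])-s["eef_pos"]))
for n in("wrist","side"):
    m=eyes.camera_model(n);p,d=eyes.read_camera(n); np.savez(n+"2.npz",p=p,d=d,K=m["K"],dist=m["dist"],world_to_cam=m["world_to_cam"]); cv2.imwrite(f"pics/{n}2.png",p)
E
```

```text
t: 6.28
eef_pos: [0.5772, 0.121, 0.1263]
tool_rot: [-1.42, -2.802, 0.0]
contact_force: [0.2, -0.3, -2.2]
finger_gap: 0.0474
grasp_force: 20.0
t: 6.65
eef_pos: [0.5775, 0.1194, 0.1267]
tool_rot: [1.424, 2.8, -0.0]
contact_force: [0.0, -0.2, -1.1]
finger_gap: 0.0474
grasp_force: 20.0
[0.57749156 0.11941329 0.12670352] 36.09680344908647 [-0.4893      0.45579753  0.27183228  1.8010603  -0.15055531  0.90485011
  0.4793923 ]
[0.00017469 0.00075654 0.00070343]
```

View pics/wrist2.png

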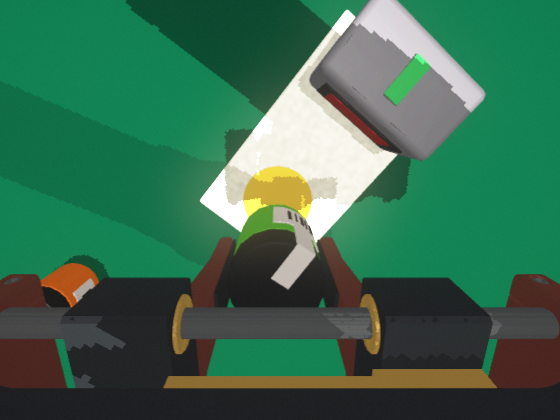

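The wrist view shows the held jar with its strip running from (285,280) to (305,245) towards the window at (357,117). I check the strip yaw against the plate.

```bash
python3 - <<'E'
from h import *
m=np.load("wrist2.npz"); p,d=m["p"],m["d"]; P=cloud(m,d); hsv=cv2.cvtColor(p,cv2.COLOR_BGR2HSV)
wh=(hsv[...,1]<60)&(hsv[...,2]>140)
k=np.zeros(d.shape,bool);k[205:300,225:340]=1
q=P[k&(P[...,2]>.155)&(P[...,2]<.175)]; print("top z",np.median(q[:,2]))
st=k&wh&(abs(P[...,2]-np.median(q[:,2]))<.005)
c,r=cv2.minEnclosingCircle(q[:,:2].astype(np.float32)); print("lid",c,r)
s=P[st][:,:2]; (bx,by),sz,a=cv2.minAreaRect(s.astype(np.float32)); print(len(s),(bx,by),sz,a)
ev=np.linalg.svd(s-s.mean(0))[2][0]; ev*=np.sign(ev[1]); print("strip yaw",np.degrees(np.arctan2(ev[1],ev[0])))
pl=(abs(P[...,2]-.0065)<.0045)&(hsv[...,2]>140)&((hsv[...,1]<60)|((hsv[...,0]>18)&(hsv[...,0]<36)))
n,l,stt,_=cv2.connectedComponentsWithStats(pl.astype(np.uint8)); b=1+stt[1:,4].argmax()
w=ray_plane(m,np.argwhere(l==b)[:,::-1],.006)[:,:2].astype(np.float32); print(cv2.minAreaRect(w)); print(cv2.boxPoints(cv2.minAreaRect(w)))
red=(((hsv[...,0]<10)|(hsv[...,0]>170))&(hsv[...,1]>120)); red[160:]=0; red[:,:300]=0
x=P[red&(d>0)]; x=x[(x[:,2]>.02)&(x[:,2]<.08)]; e=np.linalg.svd(x[:,:2]-x[:,:2].mean(0),full_matrices=False)[2][0]; print("win",len(x),x.mean(0),"line yaw",np.degrees(np.arctan2(e[1],e[0])))
E
```

```text
top z 0.164259721901193
lid (0.578265905380249, 0.12351978570222855) 0.02949458546936512
995 (0.5772362947463989, 0.1339823454618454) (0.012403802946209908, 0.02241414785385132) 0.8936532139778137
strip yaw 91.51141241798412
((0.5801872611045837, 0.17877906560897827), (0.21382614970207214, 0.11949370056390762), 86.90357208251953)
[[0.51475257 0.0752494 ]
 [0.63407177 0.06879476]
 [0.64562196 0.28230873]
 [0.52630275 0.28876337]]
win 554 [0.58173929 0.21906612 0.04646607] line yaw -3.079807754679218
```

The jar sits within about 2 mm of the pad centre (0.577, 0.121), and its yaw is about 4° past the 86.9° target. I correct that by +0.8 unit while lowering.

```bash
python3 -m handwheel '[[0.3,0,0,0.02,0.4],[0.3,0,0.001,0.04,0.8],[0.3,0,0.001,0.055,0.8],[0.3,0,0.001,0.068,0.8],[0.3,0,0.001,0.078,0.8],[0.3,0,0.001,0.085,0.8],[0.3,0,0.001,0.089,0.8],[0.3,0,0.001,0.091,0.8],[0.3,0,0.001,0.092,0.8],[0.3,0,0.001,0.092,0.8]]' && python3 -m handwheel '[[0.3,0,0,0.0005,0],[0.3,0,0,0.001,0],[0.3,0,0,0.0015,0],[0.3,0,0,0.0015,0]]'
```

```text
t: 8.0
eef_pos: [0.5783, 0.1209, 0.0349]
tool_rot: [1.518, 2.75, 0.001]
contact_force: [0.4, -0.2, -2.2]
finger_gap: 0.0478
grasp_force: 20.0
t: 8.5
eef_pos: [0.5782, 0.1209, 0.0331]
tool_rot: [-1.519, -2.75, -0.0]
contact_force: [0.0, -0.1, -2.5]
finger_gap: 0.0482
grasp_force: 20.0
```

```bash
python3 -m handwheel '[[0.3,0,0,0.0005,0],[0.3,0,0,0.001,0],[0.3,0,0,0.001,0]]'; python3 -m handwheel '[[0.3,0,0,0.0005,0],[0.3,0,0,0.001,0],[0.3,0,0,0.001,0]]'
```

```text
t: 8.88
eef_pos: [0.5782, 0.1209, 0.0328]
tool_rot: [-1.519, -2.75, -0.001]
contact_force: [-0.9, -0.7, 4.7]
finger_gap: 0.0472
grasp_force: 20.0
t: 9.25
eef_pos: [0.5783, 0.1209, 0.0327]
tool_rot: [-1.519, -2.75, -0.001]
contact_force: [-7.0, -1.6, 14.0]
finger_gap: 0.0476
grasp_force: 20.0
```

The jar is in contact with the plate. I back off 1 mm, release slowly, then retreat upwards.

```bash
python3 -m handwheel '[[0.3,0,0,-0.001,0],[0.3,0,0,-0.001,0],[0.58,0,0,-0.001,0],[0.62,0,0,-0.001,0],[0.7,0,0,-0.001,0],[0.85,0,0,-0.001,0],[1,0,0,-0.001,0],[1,0,0,-0.001,0],[1,0,0,-0.001,0]]' 5 && python3 -m handwheel '[[1,0,0,-0.01,0],[1,0,0,-0.03,0],[1,0,0,-0.06,0],[1,0,0,-0.1,0],[1,0,0,-0.14,0],[1,0,0,-0.17,0],[1,0,0,-0.17,0]]'
python3 - <<'E'
from h import *
for n in("wrist",):
    m=eyes.camera_model(n);p,d=eyes.read_camera(n); np.savez(n+"3.npz",p=p,d=d,K=m["K"],dist=m["dist"],world_to_cam=m["world_to_cam"]); cv2.imwrite(f"pics/{n}3.png",p)
E
```

```text
t: 10.38
eef_pos: [0.5782, 0.1209, 0.0321]
tool_rot: [-1.519, -2.75, -0.0]
contact_force: [0.6, 0.3, -0.1]
finger_gap: 0.0877
grasp_force: 0.0
t: 11.25
eef_pos: [0.5796, 0.1211, 0.2054]
tool_rot: [1.517, 2.747, 0.006]
contact_force: [0.4, -0.2, 0.2]
finger_gap: 0.088
grasp_force: 0.0
```

View pics/wrist3.png

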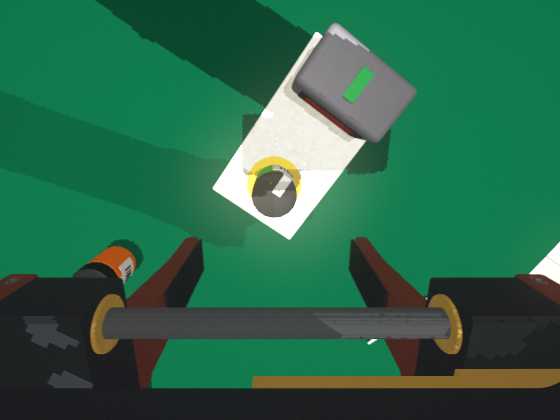

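The jar stands upright at (274,193) on the pad, with its strip pointing to the window at (327,117). A last numeric check follows.

```bash
python3 - <<'E'
from h import *
m=np.load("wrist3.npz"); p,d=m["p"],m["d"]; P=cloud(m,d); hsv=cv2.cvtColor(p,cv2.COLOR_BGR2HSV)
k=np.zeros(d.shape,np.uint8); cv2.circle(k,(276,188),34,255,-1)
top=(k>0)&(abs(P[...,2]-.0705)<.005); q=P[top]; c,r=cv2.minEnclosingCircle(q[:,:2].astype(np.float32)); print(np.median(q[:,2]),c,r)
st=top&(hsv[...,1]<70)&(hsv[...,2]>130); s=P[st][:,:2]; ev=np.linalg.svd(s-s.mean(0))[2][0]; ev*=np.sign(ev[1]); v=s.mean(0)-c
print(len(s),"yaw",np.degrees(np.arctan2(ev[1],ev[0])),np.degrees(np.arctan2(v[1],v[0])))
A=np.c_[q[:,:2],np.ones(len(q))]; print("tilt",np.linalg.lstsq(A,q[:,2],rcond=None)[0][:2])
m=eyes.camera_model("top"); p,d=eyes.read_camera("top"); P=cloud(m,d)
for n,cc in dict(orange=(321,246),blue=(413,243)).items():
    k=np.zeros(d.shape,np.uint8); cv2.circle(k,cc,26,255,-1); q=P[(k>0)&(P[...,2]>.057)&(P[...,2]<.072)]; print(n,len(q),q.mean(0))
E
```

```text
0.07035881788037524 (0.5770062208175659, 0.12250345945358276) 0.02435421384871006
290 yaw 87.18219497473478 79.70009206325179
tilt [0.00433313 0.00265659]
orange 546 [ 0.45625864 -0.08433179  0.06444391]
blue 570 [ 0.46225986 -0.25284278  0.06450143]
```

The centre is within 2 mm, the yaw is 80–87° against 86.9°, the jar is upright, and the bystanders haven't moved. I'm handing it in.

```bash
python3 -c "
from rig import order; print(order.finish_job())"
```

```text
the job is handed in; nothing more can be done
None
```

I set the green jar down upright on the yellow pad and let go: it is about 2 mm from the centre, its label faces the window within about 7°, the orange and blue jars have not moved, and the job is handed in (no verdict was returned).

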